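Back off the ratchet clamp and take out the brass stamp

TASK

Two ratchet clamps stand on the leatherworker's bench. On the one that holds the brass stamp, push the red paddle down to lift the pawl off the ratchet wheel and keep it down until the sliding jaw has backed off fully, then let go. Then lift the brass stamp out, and set it down gently, upright and wholly on the marble slab; leave the clamp with the walnut block locked.

Things in the scene. Friction and masses are not known exactly. Their poses are not given: they have to be found in the camera images.
- stamp: The brass stamp: a solid brass block 30 x 40 mm, 64 mm tall, about 0.5 kg, dark rings on top. Origin at its centre; z up, own x along the 30 mm size, own y along the 40 mm size. At first it stands on its clamp's bed, centre 47 mm above the table. Its own x points along the clamp, from the stamp to the sliding jaw, wheel and paddle. The two faces 40 mm apart (across y) are free to grasp.
- stamp_clamp: Green ratchet clamp holding the stamp; fixed. Origin on the table, x towards the paddle, stamp centred at x = -50 mm. Bed 260 x 60 mm, 15 mm thick. The steel jaws are 30 mm wide, narrower than the stamp, and end 47 mm above the table, so fingers may reach down beside them as far as the bed. Brass pawl on top of the wheel, red paddle on the pawl's tail; nothing is higher than 100 mm.
- stamp_paddle (a point): Centre of the red paddle's top (34 x 40 mm) on the stamp's clamp, 82 mm above the table; moves with it. Pushed down it yields to a spring, 2 to 6 N: by 7 mm the pawl is clear of the wheel, at 13 mm it meets its stop; 9 to 11 mm is a good hold. While it is held down a spring drives the jaw back within 1 s; let up early, the pawl catches the next tooth. Let go, it rises again.
- stamp_jaw (a joint): How far the sliding jaw of the stamp's clamp has backed off, in m: 0 closed on the stamp, 0.022 fully back at its stop. It moves away from the stamp along the stamp's own x, and is locked while the pawl is in the wheel.
- slab_top (a point): Centre of the top of the white marble slab, 150 x 150 mm, 30 mm thick, fixed on the table; x and y along its sides. Nothing stands on it.
- walnut_jaw (a joint): The same jaw of the other, identical clamp, which holds a dark walnut block of the stamp's size: 0 closed, 0.022 fully back. It stays closed as long as that clamp's own red paddle is not pushed.
Things that resemble listed ones, but are neither listed nor needed, are in the scene too. What is shaped like the stamp but blue is not meant.

How it is judged:
By the outcome, as a careful person would: the job done as asked, in the order asked, and still so for the second after the job is handed in, with the robot touching nothing.
It also fails if it takes over 48 s, if anything falls off the work surface, if the arm or the gripper's body presses on something with over 40 N, if the wrist force passes 120 N, or if a joint passes its speed limit or range.

ROBOT

A 6-joint arm with a two-finger parallel gripper is mounted at the origin on the work surface. World frame = base frame: x ahead of the robot, y to its left, z up, the work surface at z = 0. Lengths are in m, angles in degrees, forces in N, time in s.
With the tool pointing down it reaches from about 0.3 to 0.75 m from the base axis. Payload 8.5 kg.
Tool frame: the origin (TCP) lies at the very end of the fingers, on their centre line; the grasp point (between the pads) lies 19 mm behind it; x points along the fingers, y is the direction in which the jaws open and shut, and the axes are right-handed (so a half turn about x gives the same grasp; the last joint's range is limited). The gripper opens to 85 mm and grips with 20 to 120 N. Pads are 22 mm wide; open, the fingers measure 114 mm over their backs; the gripper's body (76 mm by 85 mm) begins 54 mm behind the grasp point. The pads swing forward as they close: fully open they stand 13 mm farther back than shut.
Start: joints at [55.961, 21.807, 74.336, -0, 83.858, -12.336], TCP at [0.203, 0.511, 0.231] pointing down, gripper open.
Joint ranges: [-178.18, 178.18], [-50.72, 133.34], [12.68, 142.11], [-81.47, 261.47], [9.98, 163.14], [-165.26, 165.26]. Speed limits (degrees/s): [136.94, 136.94, 180, 180, 180, 180].

INTERFACE

Orientations are given as a 3x3 rotation matrix whose columns are the frame's x, y, z axes.
In Python, from rig import env, eyes, close_job gives the robot as it stands.
- The arm moves only by the shell command python3 -m pendant 'ROWS' [OPENING] [FORCE]. ROWS is a JSON object of lists of equal length, an entry for each row: "travel": the shift along the world's x, y, z in mm, a list of three; "delta_rot": the turn, a rotation vector about the world's x, y, z in rad, a list of three. In form: {"travel": [[x, y, z], ...], "delta_rot": [[wx, wy, wz], ...]}. A call has 1 to 20 rows; each row shifts and turns the commanded pose from where the row before left it; what a row does not reach is not made up. A row lasts 1/12 s, in which the tool goes at most 41.7 mm and 7.16 degrees, less where a joint would pass 70% of its speed; a pose out of reach is approached as far as the arm can. A call with a gripper value outside its range is refused whole. OPENING is the finger opening in mm, from 0 to 85.4, set as the call begins (- or left out, the last holds). The fingers move at their own pace and stop on an object; FORCE is the grip in N (left out, the last holds). Time passes only in rows, so rows that do not move let the fingers close. It gives the time, the measured TCP pose, the force and the opening at its end, in the units of the state.
- env.observe(): the state, without advancing time (a new reading comes with each control period).
- eyes.get_image(name): name is "scene" or "top" or "wrist"; returns the picture (400x640x3 uint8, red, green, blue); there is no depth.
- eyes.camera_model(name): a dict with "vfov" (degrees; the focal length in pixels is half the picture's height over the tangent of half this angle, whatever the lens; pixels are square), "cx", "cy" (the principal point, pixels), "pose" (4x4, takes a point from camera to world coordinates). Camera axes: x right, y up, looking along -z (the intrinsics and any distortion apply to the point x, -y, -z); pixel columns grow to the right and rows downward; lengths in m; the calibration is good to about 2 mm. The wrist camera is an equidistant fisheye: a pixel r from the principal point sees the ray r / f radians off the axis. A picture is of the moment at which its call begins: read the wrist's pose just before it. camera_model takes no time and is no camera call; for the wrist camera it gives the pose at the moment of the call.
- close_job(): hands the job in, once; it reports no verdict.
The state is a dict: "time_s": time; "q": joint angles; "qvel": joint speeds; "joint_efforts": joint torques, N m; "position": TCP position; "tool_rot": TCP orientation; "ft_force": force on the tool from outside, world axes, zero at the start; "wrist_torque": the same for the moment, N m; "grip_width": finger opening in m.
Only numpy, scipy, OpenCV 4.12 (cv2) and the standard library are available. Lean on these libraries where they do the work, as an engineer would, in place of code of your own. Each camera call takes 0.05 s, during which the arm holds its last target. There are 200 camera calls.

## Working session

There is one attempt and no reset: what is moved stays moved. The work goes in short steps, Python scripts to look and compute and a shell command to move; the robot and the scene stay as the last step left them, time stands still between calls to the robot, and variables do not carry over. Pictures are saved under pics/ and viewed, about 8 in all and at most 12, crops included, and the job is handed in when it is done.

```bash
mkdir -p pics
cat > h.py <<'E'
import numpy as np,cv2
from rig import env,eyes
def save(n,f):
    m=eyes.camera_model(n); im=eyes.get_image(n); cv2.imwrite(f'pics/{f}.png',im[:,:,::-1]); np.savez(f'pics/{f}.npz',pose=m['pose'],v=m['vfov'],cx=m['cx'],cy=m['cy'],fish=n=='wrist'); return im
def px(f,u,v,z):
    d=np.load(f'pics/{f}.npz'); fl=200/np.tan(np.radians(float(d['v'])/2)); a=np.array([(u-d['cx'])/fl,(v-d['cy'])/fl])
    if d['fish']:
        r=np.hypot(*a); ray=np.array([*(a/r*np.sin(r) if r>0 else a),np.cos(r)])
    else: ray=np.array([*a,1])
    P=d['pose']; w=P[:3,:3]@np.array([ray[0],-ray[1],-ray[2]]); o=P[:3,3]
    return o+w*(z-o[2])/w[2]
E
python3 - <<'E'
from h import *
a=save('top','top1');b=save('scene','scene1')
s=env.observe();print(s['time_s'],s['position'],s['tool_rot'])
m=eyes.camera_model('top');print(m)
E
```

```text
0.1 [0.20324252 0.51080305 0.23079778] [[-6.97852888e-04  3.69798636e-01  9.29111663e-01]
 [-1.02783847e-03  9.29111133e-01 -3.69799197e-01]
 [-9.99999228e-01 -1.21304215e-03 -2.68289623e-04]]
{'vfov': 48.08761060669013, 'cx': 323.83378441029316, 'cy': 198.61747114092168, 'pose': array([[ 0.01708368,  0.98748463, -0.15678731,  0.37440674],
       [-0.99964434,  0.01365721, -0.02290572, -0.05129859],
       [-0.02047776,  0.15712286,  0.98736673,  0.88908645],
       [ 0.        ,  0.        ,  0.        ,  1.        ]])}
```

View pics/top1.png

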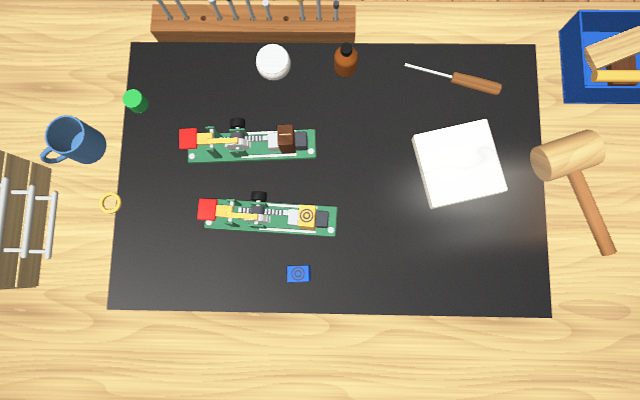

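View pics/scene1.png

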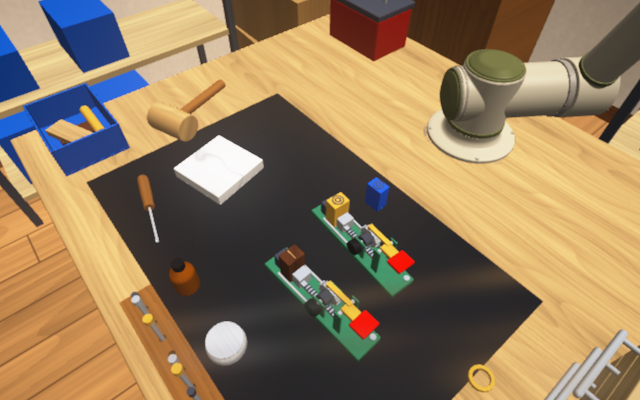

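The top view shows two green clamps. The near one (bed about (205-337, 195-237)) holds the yellow ringed block at (307,215), with its paddle at (207,209). The far one holds the dark walnut block at (286,138). A blue lookalike stands at (298,273), and the slab is at (460,163). The near clamp fits the description because its block is brass with rings. I'll confirm that in an enlarged crop.

Run:
```python
import cv2
i=cv2.imread('pics/top1.png');a=cv2.resize(i[185:245,190:350],None,fx=5,fy=5,interpolation=cv2.INTER_CUBIC)
b=cv2.resize(i[110:215,400:520],None,fx=2.8,fy=2.8,interpolation=cv2.INTER_CUBIC)[:290]
import numpy as np
c=np.zeros((595,800,3),np.uint8);c[:300]=a;c[302:302+b.shape[0],:b.shape[1]]=b
cv2.imwrite('pics/crop1.png',c)
```

```text
(no output)
```

View pics/crop1.png

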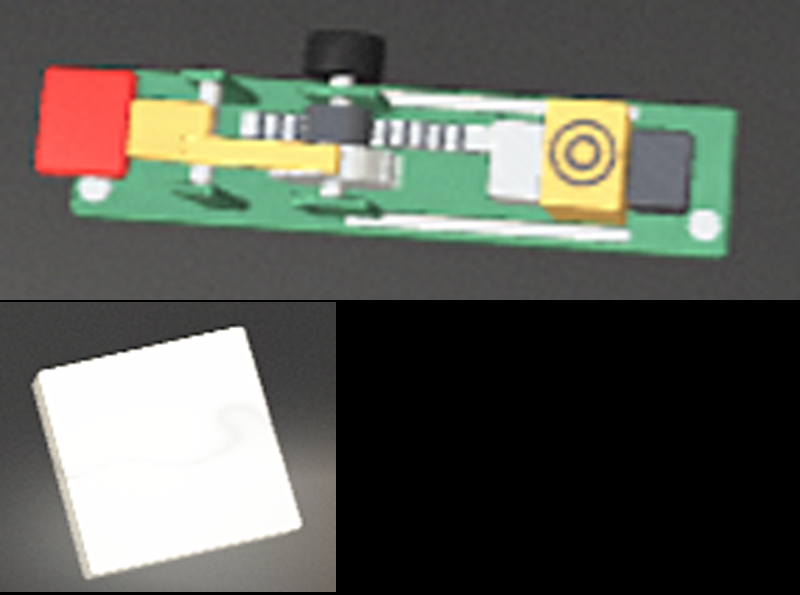

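The crop confirms it: brass block with rings at (306.8,215.6), red paddle centre at (207.2,209.2) in full-image pixels, and nothing else brass. The slab's top corners are readable.

Run:
```python
from h import *
np.set_printoptions(precision=4,suppress=True)
s=px('top1',306.8,215.6,.079);p=px('top1',207.2,209.2,.082);print('stamp',s,'paddle',p)
d=p-s;print('dist',np.hypot(*d[:2]),'yaw',np.degrees(np.arctan2(d[1],d[0])))
C=np.array([[337.4,206.5],[335,236.4],[204,227],[206,199]])
b=[px('top1',u,v,.015) for u,v in C];print('bed',b,np.mean(b,0))
d=b[3]-b[0]+b[2]-b[1];print('bed yaw',np.degrees(np.arctan2(d[1],d[0])))
c=[px('top1',u,v,.03) for u,v in [(415.4,134.3),(486.8,118.9),(507.5,189.3),(431.8,208)]]
print('slab',np.array(c),np.mean(c,0)); d=c[0]-c[1];print(np.degrees(np.arctan2(d[1],d[0])),np.linalg.norm(d))
d=c[3]-c[2];print(np.degrees(np.arctan2(d[1],d[0])))
o=env.observe();print(o['ft_force'],o['grip_width'])
m=eyes.camera_model('wrist');print(m, m['pose'][:3,3]-o['position'])
```

```text
stamp [ 0.4713 -0.002   0.079 ] paddle [0.4801 0.1801 0.082 ]
dist 0.18237165657576646 yaw 87.25262332567995
bed [array([ 0.4979, -0.058 ,  0.015 ]), array([ 0.439, -0.054,  0.015]), array([0.4535, 0.2036, 0.015 ]), array([0.5092, 0.2029, 0.015 ])] [0.4749 0.0736 0.015 ]
bed yaw 87.15354979926225
slab [[ 0.6421 -0.2103  0.03  ]
 [ 0.6753 -0.3517  0.03  ]
 [ 0.5339 -0.3857  0.03  ]
 [ 0.4954 -0.2395  0.03  ]] [ 0.5867 -0.2968  0.03  ]
103.19424300755801 0.14523644020517745
104.76331655336153
[ 0.8823 -0.0489 -1.2231] 0.08568288884760872
{'vfov': 65.70646984690485, 'cx': 314.7730665161492, 'cy': 201.53543233408908, 'pose': array([[ 0.3704, -0.8835, -0.2867,  0.1297],
       [ 0.9289,  0.3521,  0.1151,  0.5404],
       [-0.0007, -0.309 ,  0.9511,  0.374 ],
       [ 0.    ,  0.    ,  0.    ,  1.    ]])} [-0.0735  0.0296  0.1432]
```

```bash
python3 -m pendant '{"travel":[[23,-27.5,-6],[23,-27.5,-6],[23,-27.5,-6],[23,-27.5,-6],[23,-27.5,-6],[23,-27.5,-6],[23,-27.5,-6],[23,-27.5,-6],[23,-27.5,-6],[23,-27.5,-6],[23,-27.5,-6],[23,-27.5,-6],[0,0,0],[0,0,0]],"delta_rot":[[0,0,-0.1034],[0,0,-0.1034],[0,0,-0.1034],[0,0,-0.1034],[0,0,-0.1034],[0,0,-0.1034],[0,0,-0.1034],[0,0,-0.1034],[0,0,-0.1034],[0,0,-0.1034],[0,0,-0.1034],[0,0,-0.1034],[0,0,0],[0,0,0]]}' 0 40
python3 - <<'E'
from h import *
im=save('wrist','w1');cv2.imwrite('pics/w1b.png',cv2.resize(im[:,:,::-1],(800,500)))
o=env.observe();print(o['tool_rot'])
E
```

```text
time_s: 1.27
position: [0.4799, 0.1797, 0.1586]
tool_rot: [[-0.002, 0.999, -0.051], [-0.0, -0.051, -0.999], [-1.0, -0.002, 0.0]]
ft_force: [-0.3, 0.7, 0.4]
grip_width: 0.0001
[[-1.33815999e-03  9.98789003e-01 -4.91806469e-02]
 [ 7.72995600e-05 -4.91805875e-02 -9.98789900e-01]
 [-9.99999102e-01 -1.34034232e-03 -1.13944560e-05]]
```

View pics/w1b.png

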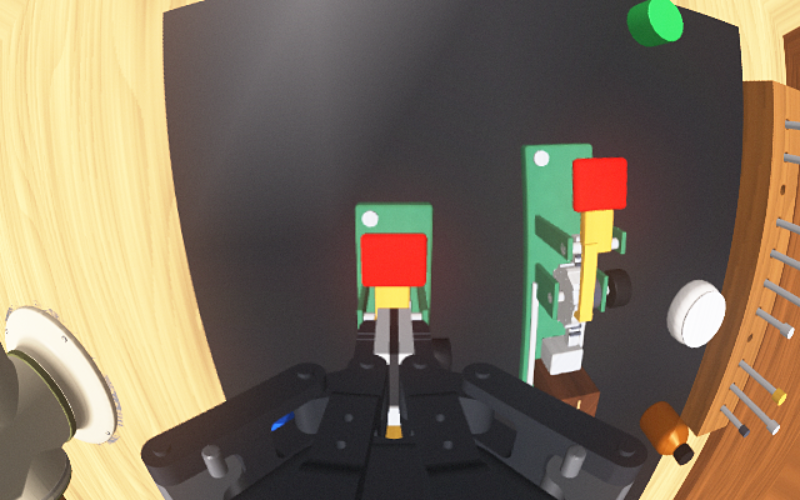

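The fisheye wrist view shows this clamp's paddle, centred at about (394.5,260) in the enlarged picture, and the walnut clamp off to the right. The closed fingers appear at about (393,320).

Run:
```python
from h import *
for u,v in [(394.5,260),(362,234),(427,234),(427,286),(362,286)]: print(px('w1',u/1.25,v/1.25,.082))
```

```text
[0.480685   0.18266998 0.082     ]
[0.4623751  0.19985587 0.082     ]
[0.50066061 0.19788575 0.082     ]
[0.4998594  0.16463435 0.082     ]
[0.45976713 0.16669337 0.082     ]
```

```bash
python3 -m pendant '{"travel":[[1,2,-12],[0,0,-12],[0,0,-12],[0,0,-12],[0,0,-12],[0,0,-12],[0,0,-3.6],[0,0,-3.6],[0,0,-3.6],[0,0,-3.6],[0,0,0],[0,0,0],[0,0,0],[0,0,0],[0,0,0],[0,0,0]],"delta_rot":[[0,0,0],[0,0,0],[0,0,0],[0,0,0],[0,0,0],[0,0,0],[0,0,0],[0,0,0],[0,0,0],[0,0,0],[0,0,0],[0,0,0],[0,0,0],[0,0,0],[0,0,0],[0,0,0]]}'
```

```text
time_s: 2.65
position: [0.4802, 0.1842, 0.074]
tool_rot: [[0.001, 0.999, -0.048], [0.002, -0.048, -0.999], [-1.0, 0.001, -0.002]]
ft_force: [-3.0, 4.4, 5.1]
grip_width: 0.0
```

```bash
python3 -m pendant '{"travel":[[0,0,-2],[0,0,0],[0,0,0],[0,0,0],[0,0,0],[0,0,0],[0,0,0],[0,0,0],[0,0,0],[0,0,0],[0,0,0],[0,0,0],[0,0,0],[0,0,0],[0,0,0]],"delta_rot":[[0,0,0],[0,0,0],[0,0,0],[0,0,0],[0,0,0],[0,0,0],[0,0,0],[0,0,0],[0,0,0],[0,0,0],[0,0,0],[0,0,0],[0,0,0],[0,0,0],[0,0,0]]}'
python3 - <<'E'
from h import *
im=save('top','t2')[:,:,::-1]
cv2.imwrite('pics/t2c.png',cv2.resize(im[185:245,190:350],None,fx=5,fy=5,interpolation=cv2.INTER_CUBIC))
E
```

```text
time_s: 3.9
position: [0.4802, 0.1842, 0.0721]
tool_rot: [[0.001, 0.999, -0.048], [0.002, -0.048, -0.999], [-1.0, 0.001, -0.002]]
ft_force: [-2.1, 4.1, 5.2]
grip_width: -0.0002
```

View pics/t2c.png

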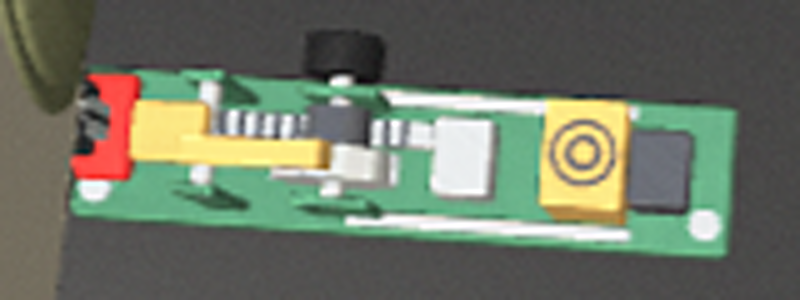

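The jaw's left edge moved from about 490 to 433 in the crop (~21-22 mm), so it is fully back. Now I'll let go, rise, move over the stamp and take a look.

```bash
python3 -m pendant '{"travel":[[0,0,5],[0,0,7],[0,0,15],[0,0,25],[0,0,25],[0,0,18],[-1,-26,0],[-1,-27,0],[-1,-27,0],[-1,-27,0],[-1,-27,0],[-2,-27,0],[-2,-25,0],[0,0,0],[0,0,0]],"delta_rot":[[0,0,0],[0,0,0],[0,0,0],[0,0,0],[0,0,0],[0,0,0],[0,0,0],[0,0,0],[0,0,0],[0,0,0],[0,0,0],[0,0,0],[0,0,0],[0,0,0],[0,0,0]]}' 70
python3 - <<'E'
from h import *
im=save('wrist','w2');cv2.imwrite('pics/w2b.png',cv2.resize(im[:,:,::-1],(800,500)))
E
```

```text
time_s: 5.2
position: [0.4713, -0.0039, 0.1665]
tool_rot: [[0.001, 0.999, -0.051], [-0.0, -0.051, -0.999], [-1.0, 0.001, 0.0]]
ft_force: [-0.8, 0.2, 0.7]
grip_width: 0.0701
```

View pics/w2b.png

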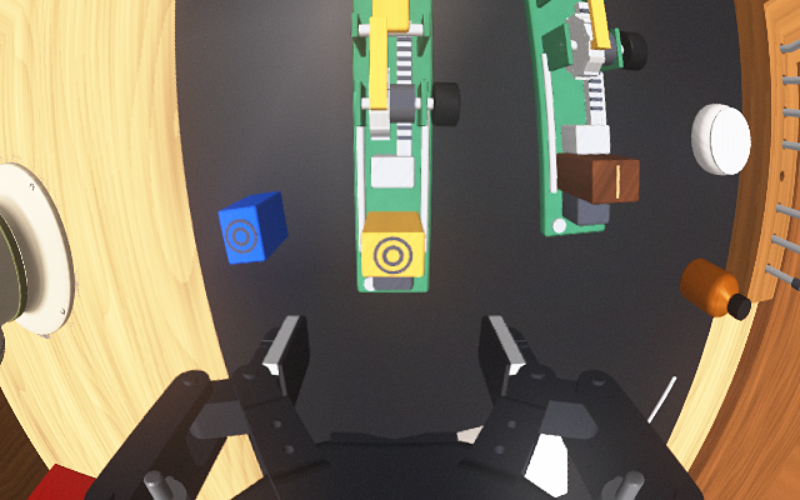

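The jaw is back, with a clear gap between it and the stamp. The rings are centred at (393,255) in the enlarged picture, and the walnut jaw is still closed on its block.

Run:
```python
from h import *
for u,v in [(393,255),(362,229),(425,229),(424,276),(363,276)]: print(px('w2',u/1.25,v/1.25,.079))
```

```text
[ 0.47131139 -0.00136035  0.079     ]
[0.45309033 0.01650532 0.079     ]
[0.49190053 0.01450545 0.079     ]
[ 0.4904423  -0.01658332  0.079     ]
[ 0.45134308 -0.01456946  0.079     ]
```

```bash
python3 -m pendant '{"travel":[[0,2,-15],[0,0,-24],[0,0,-24],[0,0,-24],[0,0,-20],[0,0,-15],[0,0,-10],[0,0,0],[0,0,0]],"delta_rot":[[0,0,0],[0,0,0],[0,0,0],[0,0,0],[0,0,0],[0,0,0],[0,0,0],[0,0,0],[0,0,0]]}' 
python3 -m pendant '{"travel":[[0,0,0],[0,0,0],[0,0,0],[0,0,0],[0,0,0],[0,0,0],[0,0,0],[0,0,0]],"delta_rot":[[0,0,0],[0,0,0],[0,0,0],[0,0,0],[0,0,0],[0,0,0],[0,0,0],[0,0,0]]}' 30 60
```

```text
time_s: 6.0
position: [0.4714, -0.0002, 0.0341]
tool_rot: [[-0.001, 0.999, -0.047], [0.0, -0.047, -0.999], [-1.0, -0.001, -0.0]]
ft_force: [-0.1, 0.6, -0.6]
grip_width: 0.0703
time_s: 6.67
position: [0.4718, -0.0009, 0.0349]
tool_rot: [[0.002, 0.999, -0.049], [-0.0, -0.049, -0.999], [-1.0, 0.002, -0.0]]
ft_force: [-0.7, 2.0, 5.4]
grip_width: 0.0394
```

```bash
python3 -m pendant '{"travel":[[0,0,5],[0,0,10],[0,0,15],[0,0,20],[0,0,20],[0,0,20],[0,0,10]],"delta_rot":[[0,0,0],[0,0,0],[0,0,0],[0,0,0],[0,0,0],[0,0,0],[0,0,0]]}'
python3 -m pendant '{"travel":[[4,-10,0],[8,-20,0],[9,-24,0],[9,-24,0],[9,-24,0],[9,-24,0],[10,-25,0],[10,-25,0],[10,-25,0],[10,-25,0],[9,-24,0],[8,-20,0],[6,-16,0],[4,-10,0],[0,0,0],[0,0,0]],"delta_rot":[[0,0,0],[0,0,0],[0,0,0],[0,0,0],[0,0,0],[0,0,0],[0,0,0],[0,0,0],[0,0,0],[0,0,0],[0,0,0],[0,0,0],[0,0,0],[0,0,0],[0,0,0],[0,0,0]]}'
python3 - <<'E'
from h import *
im=save('wrist','w3');cv2.imwrite('pics/w3b.png',cv2.resize(im[:,:,::-1],(800,500)))
E
```

```text
time_s: 7.25
position: [0.4716, -0.001, 0.1361]
tool_rot: [[0.002, 0.999, -0.049], [-0.001, -0.049, -0.999], [-1.0, 0.002, 0.001]]
ft_force: [1.3, 0.7, -4.9]
grip_width: 0.0393
time_s: 8.58
position: [0.5857, -0.2973, 0.1324]
tool_rot: [[-0.002, 0.999, -0.05], [0.002, -0.05, -0.999], [-1.0, -0.002, -0.002]]
ft_force: [-0.9, 0.3, -5.5]
grip_width: 0.0393
```

View pics/w3b.png

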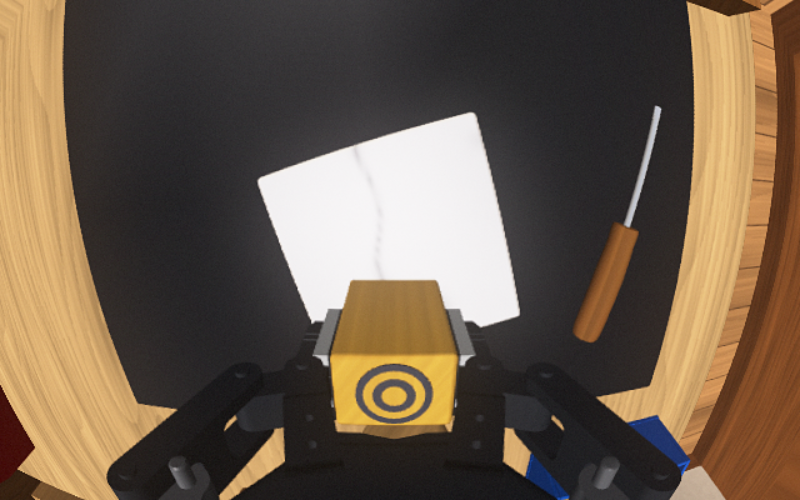

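The stamp is held upright between the pads, with the slab beneath it. Slab corners are at (258,180), (474,113) and (520,315). I'll check the slab centre against these and descend, since the margin is about 50 mm.

```bash
python3 - <<'E'
from h import *
a,b,c=[px('w3',u/1.25,v/1.25,.03) for u,v in [(258,180),(474,113),(520,315)]];print('slab centre',(a+c)/2,np.linalg.norm(a-b),np.linalg.norm(b-c))
E
python3 -m pendant '{"travel":[[0,0,-10],[0,0,-16],[0,0,-18],[0,0,-16],[0,0,-10],[0,0,-6],[0,0,-2],[0,0,-1],[0,0,0],[0,0,0]],"delta_rot":[[0,0,0],[0,0,0],[0,0,0],[0,0,0],[0,0,0],[0,0,0],[0,0,0],[0,0,0],[0,0,0],[0,0,0]]}'
```

```text
slab centre [ 0.58732728 -0.29688702  0.03      ] 0.14671626390779333 0.14724116559557834
time_s: 9.47
position: [0.5867, -0.2972, 0.0558]
tool_rot: [[0.001, 0.999, -0.049], [-0.001, -0.049, -0.999], [-1.0, 0.001, 0.001]]
ft_force: [-0.8, -0.2, -4.6]
grip_width: 0.0393
```

```bash
python3 -m pendant '{"travel":[[0,0,-1],[0,0,-1],[0,0,-1],[0,0,-0.7],[0,0,-0.7],[0,0,-0.6],[0,0,0],[0,0,0],[0,0,0]],"delta_rot":[[0,0,0],[0,0,0],[0,0,0],[0,0,0],[0,0,0],[0,0,0],[0,0,0],[0,0,0],[0,0,0]]}'
```

```text
time_s: 10.22
position: [0.5864, -0.297, 0.05]
tool_rot: [[0.0, 0.999, -0.049], [-0.0, -0.049, -0.999], [-1.0, 0.0, 0.0]]
ft_force: [-0.9, 0.4, -4.6]
grip_width: 0.0393
```

Not in contact yet: the measured load is still the full weight. I'll go on in half-millimetre steps.

```bash
python3 -m pendant '{"travel":[[0,0,-0.5],[0,0,0],[0,0,-0.5],[0,0,0],[0,0,0]],"delta_rot":[[0,0,0],[0,0,0],[0,0,0],[0,0,0],[0,0,0]]}'; python3 -m pendant '{"travel":[[0,0,-0.5],[0,0,0],[0,0,0]],"delta_rot":[[0,0,0],[0,0,0],[0,0,0]]}'
```

```text
time_s: 10.63
position: [0.5864, -0.297, 0.0499]
tool_rot: [[0.0, 0.999, -0.049], [-0.001, -0.049, -0.999], [-1.0, 0.001, 0.001]]
ft_force: [-4.7, 1.5, 6.1]
grip_width: 0.0394
time_s: 10.88
position: [0.5864, -0.297, 0.0499]
tool_rot: [[0.001, 0.999, -0.049], [-0.001, -0.049, -0.999], [-1.0, 0.001, 0.001]]
ft_force: [-5.4, 3.3, 9.0]
grip_width: 0.0393
```

It is seated: the force went from -4.6 to +9 N. I'll release gently, rise, and check.

```bash
python3 -m pendant '{"travel":[[0,0,0.5],[0,0,0],[0,0,0],[0,0,0]],"delta_rot":[[0,0,0],[0,0,0],[0,0,0],[0,0,0]]}' 46; python3 -m pendant '{"travel":[[0,0,0],[0,0,0],[0,0,0],[0,0,0],[0,0,0],[0,0,10],[0,0,20],[0,0,25],[0,0,25],[0,0,25],[0,0,20],[-15,20,0],[-20,30,0],[-20,30,0],[-20,30,0],[-15,20,0],[0,0,0],[0,0,0]],"delta_rot":[[0,0,0],[0,0,0],[0,0,0],[0,0,0],[0,0,0],[0,0,0],[0,0,0],[0,0,0],[0,0,0],[0,0,0],[0,0,0],[0,0,0],[0,0,0],[0,0,0],[0,0,0],[0,0,0],[0,0,0],[0,0,0]]}' 75
python3 - <<'E'
from h import *
a=save('top','t4')[:,:,::-1];b=save('scene','s4')[:,:,::-1]
c=np.zeros((600,800,3),np.uint8)
c[:300,:800]=cv2.resize(a[90:260,170:540],(800,300))
c[300:]=cv2.resize(b[120:345,160:460][:225],(800,600))[::2] if 0 else np.pad(cv2.resize(b[120:360,150:450],(375,300)),((0,0),(0,425),(0,0)))
cv2.imwrite('pics/f4.png',c)
E
```

```text
time_s: 11.22
position: [0.5866, -0.2971, 0.0488]
tool_rot: [[0.0, 0.999, -0.049], [-0.0, -0.049, -0.999], [-1.0, 0.0, 0.0]]
ft_force: [-0.2, 0.0, 0.4]
grip_width: 0.0458
time_s: 12.72
position: [0.4963, -0.1664, 0.1752]
tool_rot: [[0.001, 0.999, -0.048], [-0.001, -0.048, -0.999], [-1.0, 0.002, 0.001]]
ft_force: [0.2, -0.4, -0.2]
grip_width: 0.0748
```

View pics/f4.png

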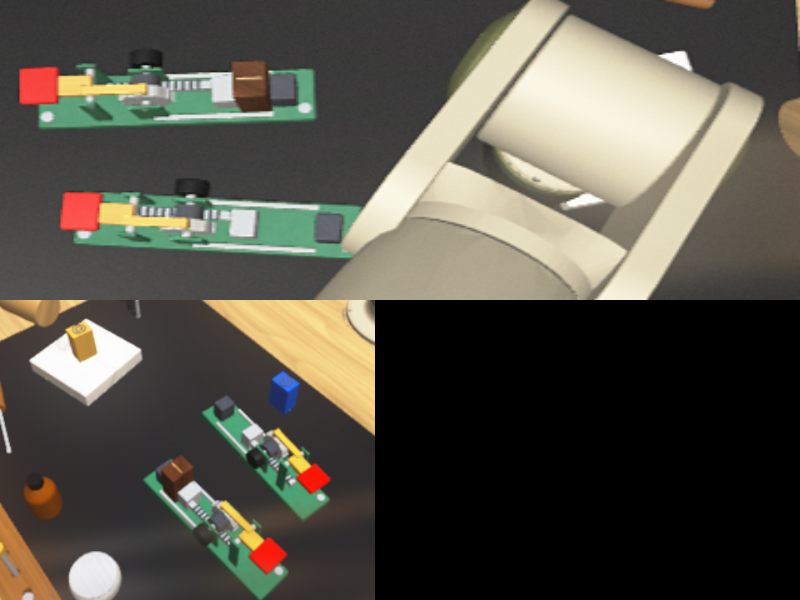

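The stamp stands upright in the middle of the slab (crop pixel (82,340)). The jaw is back, the paddle is up, the walnut clamp is closed, and the arm is clear. Handing in.

```bash
python3 -c "
from rig import close_job
print(close_job())"
```

```text
the job is handed in; nothing more can be done
None
```

The brass stamp is out of its clamp and standing upright near the middle of the marble slab, and the job is handed in (about 13 s on the robot's clock).

- **Clamp release:** I held the red paddle on the stamp's clamp about 8 to 10 mm down for roughly 2 s. The top view showed the jaw back by about 21–22 mm, and then I let the paddle up.
- **Moving the stamp:** I gripped it across its 40 mm faces at 60 N and carried it to the slab. I lowered it in half-millimetre steps until the load reversed to about 9 N, then released it.
- **Last checks:** In the final pictures the stamp's clamp has its jaw back and its paddle up, and the walnut clamp is still closed. The arm was clear, with the force reading near zero. The arm hid the stamp from the top camera, so its upright placing was checked only in the scene camera. No check failed or disagreed.

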